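Load the slanted ink-bottle rack in order

TASK

Put the ink bottles away in the slanted wooden rack, whose pockets are numbered by black studs. First take the paper wad out of the mouth of the one-stud pocket and drop it in the grey bucket; then load the shortest bottle into the one-stud pocket, next the middle one into the two-stud pocket and last the tallest into the three-stud pocket, each cap up and lowered all the way to the pocket's floor before you let go of it. Leave the lidded jar, the brush pot and the wooden comb where they are.

Things in the scene. Friction and masses are not known exactly. Their poses are not given: they have to be found in the camera images.
- bottle_short: Shortest ink bottle: straight white plastic cylinder 30 mm across with a flat black cap of the same width, 82 mm tall in all, 70 g. Stands upright on the bench; origin at the centre of its underside, z axis up through the cap.
- bottle_mid: Middle ink bottle: white cylinder 30 mm across, 80 mm tall, then a black pointed nozzle, 104 mm in all, 80 g. Stands upright on the bench; origin at the centre of its underside, z up through the nozzle.
- bottle_tall: Tallest ink bottle: white cylinder 30 mm across, 102 mm tall, then a narrower black cap with a round bulb, 126 mm in all, 100 g. Stands upright on the bench; origin at the centre of its underside, z up through the cap.
- wad: Crumpled ball of white paper, 46 mm across, 15 g, stuck loosely in the mouth of the one-stud pocket. Origin at its centre, which at the start lies 54 mm from that pocket's floor point along the pocket's axis (14 mm outside the mouth).
- pocket1 (a point): Floor centre of the square wooden pocket of the one-stud holder, 28 mm above the bench. z axis: along the pocket, out of its mouth, leaning 30 degrees from vertical; y axis: level, along the row. Pocket 36 mm square inside, 40 mm deep from this point to the mouth, walls 5 mm, fixed. Its round black studs (16 mm across) are on the flat foot 50 mm behind this point, on the side away from the lean.
- pocket2 (a point): Floor centre of the square wooden pocket of the two-stud holder, 28 mm above the bench. z axis: along the pocket, out of its mouth, leaning 30 degrees from vertical; y axis: level, along the row. Pocket 36 mm square inside, 40 mm deep from this point to the mouth, walls 5 mm, fixed. Its round black studs (16 mm across) are on the flat foot 50 mm behind this point, on the side away from the lean.
- pocket3 (a point): Floor centre of the square wooden pocket of the three-stud holder, 28 mm above the bench. z axis: along the pocket, out of its mouth, leaning 30 degrees from vertical; y axis: level, along the row. Pocket 36 mm square inside, 40 mm deep from this point to the mouth, walls 5 mm, fixed. Its round black studs (16 mm across) are on the flat foot 50 mm behind this point, on the side away from the lean.
- rack: Board 150 x 260 x 8 mm fixed on the bench, carrying the three holders in a row 80 mm apart along its y axis, in any order; their pockets all lean to its -x side, roughly towards the robot. Origin under its centre.
- bucket: Open grey plastic bucket, 144 mm across the rim, 116 mm at the foot, 90 mm high, wall 4 mm, fixed on the bench. Origin at the centre of its underside.
- jar: Bystander: lidded glass jar, 66 mm across, 85 mm tall, loose. Origin under its centre.
- brush_pot: Bystander: metal pot 72 mm across with brushes standing in it, 165 mm tall in all, loose. Origin under its centre.
- comb: Bystander: marbling comb, a wooden strip 240 x 30 x 12 mm lying flat with a row of steel pins 20 mm long pointing up, loose; y axis along the strip. Origin under its centre.
Mind the look-alikes: they are no part of the job. What is shaped like the bottle_tall but pink or red is not meant.

How it is judged:
On the way, in this order (a step that is already met when the one before it is completed fails the run):
1. the paper wad is in the bucket (horizontal distance between wad and bucket below 0.065 m and height (world z) of wad below 0.08 m), for 0.2 s.
2. the shortest bottle stands in the 1-stud pocket, within 12 mm of its floor, cap up, while the fingers still hold it (z of bottle_short in the frame of pocket1 between -0.01 and 0.012 m and distance between bottle_short and pocket1 below 0.016 m and angle between the z axis of bottle_short and the z axis of pocket1, either way round below 0.32 rad and angle between bottle_short's own z axis and vertical below 1 rad and contact force between the fingers and bottle_short above 0.3 N), for 0.1 s.
3. the middle-sized bottle stands in the 2-stud pocket, within 12 mm of its floor, cap up, while the fingers still hold it (z of bottle_mid in the frame of pocket2 between -0.01 and 0.012 m and distance between bottle_mid and pocket2 below 0.016 m and angle between the z axis of bottle_mid and the z axis of pocket2, either way round below 0.32 rad and angle between bottle_mid's own z axis and vertical below 1 rad and contact force between the fingers and bottle_mid above 0.3 N), for 0.1 s.
4. the tallest bottle stands in the 3-stud pocket, within 12 mm of its floor, cap up, while the fingers still hold it (z of bottle_tall in the frame of pocket3 between -0.01 and 0.012 m and distance between bottle_tall and pocket3 below 0.016 m and angle between the z axis of bottle_tall and the z axis of pocket3, either way round below 0.32 rad and angle between bottle_tall's own z axis and vertical below 1 rad and contact force between the fingers and bottle_tall above 0.3 N), for 0.1 s.
At the end, for the whole second after the job is handed in: Wad in the bucket (within 65 mm of its axis, below 80 mm). Short, middle, tall bottle in the one-, two-, three-stud pocket: underside within 8 mm of the floor along the axis and 12 mm of its centre, in line to 0.32 rad, cap up, at rest (all of step 1 and z of bottle_short in the frame of pocket1 between -0.01 and 0.008 m and distance between bottle_short and pocket1 below 0.012 m and angle between the z axis of bottle_short and the z axis of pocket1, either way round below 0.32 rad and angle between each of bottle_short, bottle_mid, bottle_tall's own z axis and vertical below 1 rad and linear speed of each of bottle_short, bottle_mid, bottle_tall below 0.02 m/s and z of bottle_mid in the frame of pocket2 between -0.01 and 0.008 m and distance between bottle_mid and pocket2 below 0.012 m and angle between the z axis of bottle_mid and the z axis of pocket2, either way round below 0.32 rad and z of bottle_tall in the frame of pocket3 between -0.01 and 0.008 m and distance between bottle_tall and pocket3 below 0.012 m and angle between the z axis of bottle_tall and the z axis of pocket3, either way round below 0.32 rad); the robot touches nothing.
It fails at once if the jar is moved more than 30 mm (distance of jar from where it was at the start of the episode above 0.03 m).
It fails at once if the brush pot is moved more than 30 mm (distance of brush_pot from where it was at the start of the episode above 0.03 m).
It fails at once if the comb is moved more than 30 mm (distance of comb from where it was at the start of the episode above 0.03 m).
It also fails if it takes over 72 s, if anything falls off the work surface, if the arm or the gripper's body presses on something with over 40 N, if the wrist force passes 120 N, or if a joint passes its speed limit or range.

ROBOT

A 6-joint arm with a two-finger parallel gripper is mounted at the origin on the work surface. World frame = base frame: x ahead of the robot, y to its left, z up, the work surface at z = 0. Lengths are in m, angles in rad, forces in N, time in s.
With the tool pointing down it reaches from about 0.35 to 0.975 m from the base axis. Payload 4.9 kg.
Tool frame: the origin (TCP) lies at the very end of the fingers, on their centre line; the grasp point (between the pads) lies 19 mm behind it; z points along the fingers, y is the line along which they close (so a half turn about z gives the same grasp; the last joint's range is limited). The gripper opens to 85 mm and grips with 20 to 120 N. Pads are 22 mm wide; open, the fingers measure 114 mm over their backs; the gripper's body (76 mm by 85 mm) begins 54 mm behind the grasp point. The pads swing forward as they close: fully open they stand 13 mm farther back than shut.
Start: joints at [1.001, 0.053, 1.613, -0, 1.476, -0.119], TCP at [0.272, 0.563, 0.231] pointing down, gripper open.
Joint ranges: [-3.01, 3.01], [-1.01, 2.22], [0.06, 2.58], [-1.02, 4.17], [0.09, 2.62], [-3.14, 3.14]. Speed limits (rad/s): [2.57, 2.57, 3.14, 3.14, 3.14, 3.14].

INTERFACE

Orientations are given as a unit quaternion [w, x, y, z].
In Python, from plant import monitor, vision, manip gives the robot as it stands. The module is installed in compiled form; this text tells all that it offers.
- The arm moves only by the tool arm_command, never from a script. Its argument "rows" is a list of rows, each a list of 3 entries, a list of its own where there are three numbers: the finger opening in mm, from 0 to 85.4, then the shift along the world's x, y, z in units of 30 cm (1.0 is 30 cm), then the turn, a rotation vector about the world's x, y, z in units of pi/2 rad (1.0 is pi/2 rad). In form: [[claw, [x, y, z], [wx, wy, wz]], ...]. A call has 1 to 12 rows; each row is the pose to reach, as a shift and turn from the pose commanded when the call began; what a row does not reach only later rows make up. A row lasts 1/12 s, in which the tool goes at most 41.7 mm and 7.16 degrees, less where a joint would pass 70% of its speed; a pose out of reach is approached as far as the arm can. A call with a number of a shift or a turn outside -1 to 1 is refused whole. A call with a gripper value outside its range is refused whole. The fingers move at their own pace and stop on an object; the grip force is fixed at half the most. Time passes only in rows, so rows that repeat a pose let the fingers close. It gives the time, the measured TCP pose, the force, the opening and the grip force at its end, in the units of the state.
- monitor.state(): the state, without advancing time (a new reading comes with each control period).
- vision.grab_frame(name): name is "scene" or "top" or "wrist"; returns a dict with "color" (480x640x3 uint8, red, green, blue), "z_map" (480x640 float32, m along the optical axis (not along the pixel's ray), 0 where there is no reading), "mtx" (3x3 intrinsics, pixels), "R" (3x3) and "t" (3): a world point X has camera coordinates R X + t. Camera axes: x right, y down, z forward; pixel columns grow to the right and rows downward; lengths in m; the calibration is good to about 2 mm. A picture is of the moment at which its call begins.
- manip.job_done(): hands the job in; it is judged then, once.
The state is a dict: "time": time; "joint_pos": joint angles; "joint_vel": joint speeds; "joint_efforts": joint torques, N m; "tool_pos": TCP position; "tool_rot": TCP orientation; "contact_force": force on the tool from outside, world axes, zero at the start; "ft_torque": the same for the moment, N m; "gripper_width": opening from 0.0 (shut) to 1.0 (fully open); "grasp_force": force on a finger pad.
Only numpy, scipy, OpenCV 4.12 (cv2) and the standard library are available. Lean on these libraries where they do the work, as an engineer would, in place of code of your own. Each camera call takes 0.05 s, during which the arm holds its last target. There are 200 camera calls.

## Working session

There is one attempt and no reset: what is moved stays moved. The work goes in short steps, Python scripts to look and compute and a tool call to move; the robot and the scene stay as the last step left them, time stands still between calls to the robot, and variables do not carry over. Pictures are saved under pics/ and viewed, at most 10 in all, crops included, and the job is handed in when it is done.

Besides the shell and the picture viewer there is one more tool, called as name(argument=value, ...) on one line, values as JSON. arm_command: Moves the arm, as the interface text tells. Shifts and turns lie within -1 to 1; 1 stands for 30 cm of shift or pi/2 rad of turn. Its arguments: {"type":"object","properties":{"rows":{"type":"array"}},"required":["rows"]}

```bash
mkdir -p pics
cat > h.py <<'E'
import numpy as np,cv2
from plant import monitor,vision,manip
def grab(n,save):
    f=vision.grab_frame(n); np.savez(''+save+'.npz',**f)
    cv2.imwrite('pics/'+save+'.png',f['color'][:,:,::-1]); return f
def load(s): return dict(np.load(''+s+'.npz'))
def cloud(f):
    z=f['z_map'];v,u=np.mgrid[:480,:640];K=f['mtx']
    c=np.stack([(u-K[0,2])/K[0,0]*z,(v-K[1,2])/K[1,1]*z,z],-1)
    p=(c-f['t'])@f['R']; p[z==0]=np.nan; return p
E
python3 - <<'E'
from h import *
print(monitor.state())
for n in("scene","top"):
    f=grab(n,n+'0');print(n,f['mtx'],f['R'],f['t'])
E
```

```text
{'time': 0.0, 'joint_pos': array([ 1.00098174e+00,  5.33390781e-02,  1.61430239e+00, -1.21231604e-05,
        1.47602720e+00, -1.19009969e-01]), 'joint_vel': array([-6.87142598e-06, -1.35864209e-03, -1.59208425e-03,  3.26956190e-04,
        3.03081022e-03,  3.90457936e-04]), 'joint_efforts': array([ 1.59023639e-03, -3.93676829e+01, -3.70176816e+01,  2.93708149e-05,
        6.96788571e-03,  3.21699233e-06]), 'tool_pos': array([0.27196976, 0.56201848, 0.23006905]), 'tool_rot': array([-3.44795832e-04,  2.23497825e-01,  9.74703875e-01, -9.79083347e-04]), 'contact_force': array([-0.07388944,  0.27719649, -0.64186858]), 'ft_torque': array([ 0.03933589, -0.01090561, -0.05810668]), 'grasp_force': 0.0, 'gripper_width': 0.9985720258985984}
scene [[530.08473809   0.         323.48947545]
 [  0.         530.08473809 238.51998638]
 [  0.           0.           1.        ]] [[ 0.82366645  0.56705895  0.00420985]
 [ 0.3099607  -0.44398372 -0.84071566]
 [-0.47486623  0.69377417 -0.54146048]] [-0.42279978 -0.10207086  1.59972301]
top [[498.37673081   0.         320.54204461]
 [  0.         498.37673081 240.20883323]
 [  0.           0.           1.        ]] [[-0.12272657 -0.99243881  0.00184263]
 [-0.96897609  0.11942338 -0.21638716]
 [ 0.21453096 -0.02834192 -0.9763059 ]] [0.03392833 0.5400332  1.00290846]
```

View pics/scene0.png

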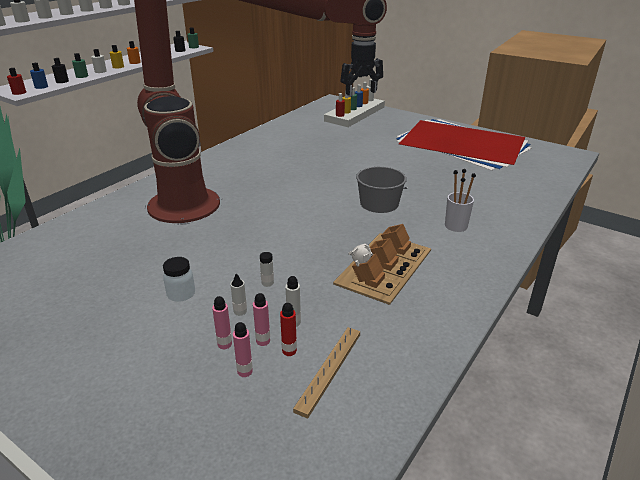

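View pics/top0.png

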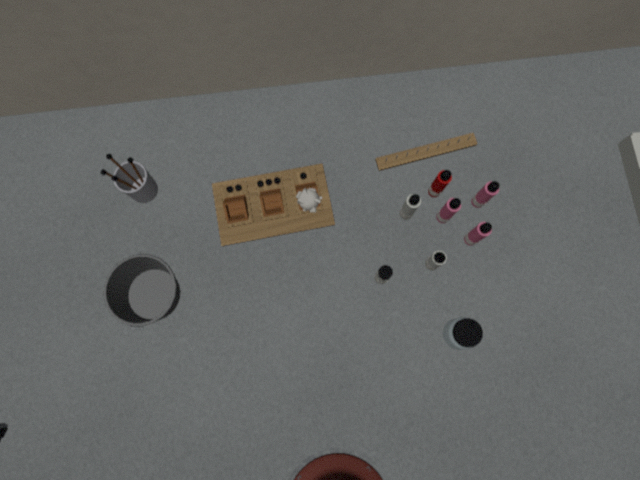

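The top view shows the pockets from left to right as two studs (235,208), three studs (272,200) and one stud with the wad (309,198). The bottles are short (385,272), mid (438,259) and tall (412,203). The bucket is at (143,290). The red and pink look-alikes are at (440,182), (450,209), (487,193) and (479,233).

Run:
```python
from h import *
f=load('top0');p=cloud(f);col=f['color'].astype(int)
np.set_printoptions(precision=4,suppress=True)
# fit bottle axes: points z in band in merged clouds around rough location
g=load('scene0');q=cloud(g)
rough={n:p[v,u] for n,(u,v) in dict(short=(385,270),mid=(438,257),tall=(413,199),red=(443,176),pinkA=(454,203),pinkB=(490,186),pinkC=(484,228),jar=(467,332),wad=(309,197)).items()}
from scipy.optimize import least_squares
for n,c in rough.items():
    r={'jar':.033,'wad':.023}.get(n,.015)
    o=[]
    for P in(p,q):
        Q=P.reshape(-1,3);d=np.hypot(Q[:,0]-c[0],Q[:,1]-c[1])
        if n=='wad':
            s=Q[(np.linalg.norm(Q-c,axis=1)<.04)&(Q[:,2]>.075)]
            R=least_squares(lambda x:np.linalg.norm(s-x,axis=1)-r,c-[0,0,.02],loss='soft_l1',f_scale=.002)
        else:
            s=Q[(d<r*2.2)&(Q[:,2]>.015)&(Q[:,2]<.07)]
            R=least_squares(lambda x:np.hypot(s[:,0]-x[0],s[:,1]-x[1])-r,c[:2],loss='soft_l1',f_scale=.002)
        o.append((R.x,len(s),Q[d<r*1.3][:,2].max()))
    print(n,c,o)
# bucket rim, 
m=(p[...,2]>.08)&(p[...,2]<.1);m[:, 200:]=0;m[:250]=0
b=p[m];R=least_squares(lambda x:np.hypot(b[:,0]-x[0],b[:,1]-x[1])-.071,[.5,.4],loss='soft_l1',f_scale=.003);print('bucket',R.x,len(b))
print('pot',p[172,120],p[180,130])
# studs
sub=f['color'][140:260,200:345][:,:,::-1]
cv2.imwrite('pics/rack0.png',cv2.resize(sub,None,fx=5,fy=5,interpolation=cv2.INTER_CUBIC))
gry=col.sum(2);mk=np.zeros((480,640),np.uint8);mk[165:200,215:335]=(gry[165:200,215:335]<90)
n,l,st,ce=cv2.connectedComponentsWithStats(mk)
for i in range(1,n):
    if st[i,4]>8:
        u,v=ce[i];print('stud',ce[i],st[i,4],p[int(round(v)),int(round(u))])
# board corners
```

```text
short [ 0.4566 -0.1557  0.0821] [(array([ 0.4529, -0.1558]), 66, np.float64(0.08556291517588378)), (array([ 0.4551, -0.1541]), 247, np.float64(0.08570981860614053))]
mid [ 0.4684 -0.2659  0.0925] [(array([ 0.4691, -0.2714]), 101, np.float64(0.1072084134077718)), (array([ 0.4714, -0.2696]), 274, np.float64(0.10533024295322352))]
tall [ 0.5886 -0.2284  0.1221] [(array([ 0.5907, -0.233 ]), 108, np.float64(0.12851280422957817)), (array([ 0.5931, -0.2311]), 123, np.float64(0.12834021405978846))]
red [ 0.6311 -0.2989  0.1186] [(array([ 0.6352, -0.3067]), 134, np.float64(0.12899608873667093)), (array([ 0.6532, -0.3253]), 308, np.float64(0.12760573618427223))]
pinkA [ 0.5698 -0.3096  0.1231] [(array([ 0.5724, -0.3151]), 118, np.float64(0.12834648039204494)), (array([ 0.5747, -0.3133]), 300, np.float64(0.1280540988376033))]
pinkB [ 0.5975 -0.3907  0.1198] [(array([ 0.5985, -0.4008]), 147, np.float64(0.12661307064872077)), (array([ 0.6193, -0.417 ]), 330, np.float64(0.12929647542222272))]
pinkC [ 0.5113 -0.3609  0.1207] [(array([ 0.5137, -0.3679]), 135, np.float64(0.1289256626347005)), (array([ 0.516 , -0.3662]), 302, np.float64(0.1273944679245894))]
jar [ 0.3123 -0.2987  0.0862] [(array([ 0.3111, -0.3029]), 297, np.float64(0.09231437639346811)), (array([ 0.3123, -0.2989]), 618, np.float64(0.08934372285968821))]
wad [ 0.6266 -0.0188  0.0973] [(array([ 0.6287, -0.017 ,  0.0747]), 391, np.float64(0.10543275923934113)), (array([ 0.631 , -0.0152,  0.0763]), 262, np.float64(0.1042418698772736))]
bucket [0.4769 0.3433] 855
pot [0.7396 0.3798 0.0751] [0.7386 0.3767 0.0251]
stud [302.8571 175.5   ] 14 [ 0.7043 -0.0124  0.014 ]
stud [276.8824 180.4118] 17 [0.7009 0.0475 0.0171]
stud [259.95 183.1 ] 20 [0.6984 0.0866 0.0174]
stud [268.25   181.5625] 16 [0.6981 0.0682 0.0185]
stud [229.2353 188.8235] 17 [0.6947 0.1586 0.0116]
stud [238.  187.5] 16 [0.6932 0.1375 0.0156]
```

View pics/rack0.png

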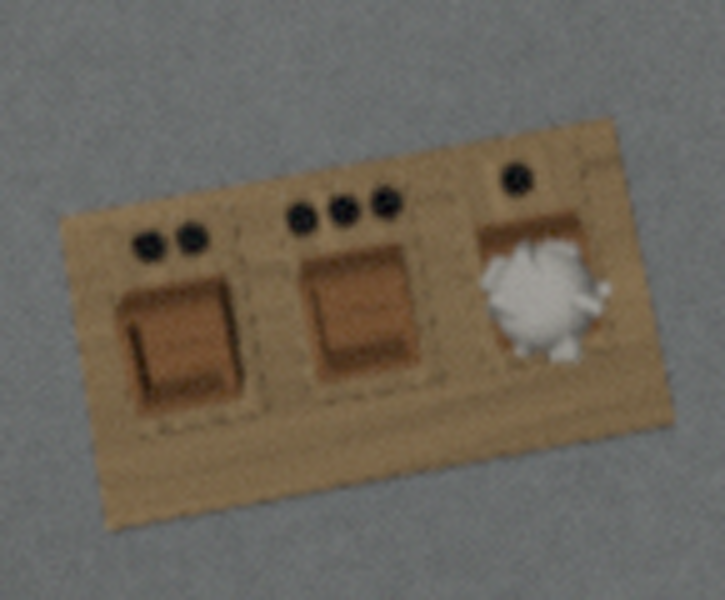

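```bash
cat > rack.py <<'E'
from h import *
np.set_printoptions(precision=4,suppress=True)
def ray(f,u,v,z):
    d=f['R'].T@np.linalg.solve(f['mtx'],[u,v,1.]);o=-f['R'].T@f['t'];return o+d*(z-o[2])/d[2]
if __name__=='__main__':
    f=load('top0')
    c=np.array([(62,215),(612,120),(675,423),(108,528)])/5+[199.6,139.6]
    w=np.array([ray(f,*k,.008) for k in c]);print(w)
    TL,TR,BR,BL=w
    print('len',np.linalg.norm(TL-TR),np.linalg.norm(BL-BR),np.linalg.norm(TL-BL),np.linalg.norm(TR-BR))
    y=(TL-TR+BL-BR);yaw=np.arctan2(-y[0],y[1]);x=(TL-BL+TR-BR);print('yaw',yaw,np.arctan2(x[1],x[0]),w.mean(0))
    for h in(.012,.016):
        s=[ray(f,*k,h) for k in((302.86,175.5),(268.25,181.56),(233.6,188.16))]
        print(h,np.array(s)[:,:2],np.linalg.norm(s[0]-s[1]),np.linalg.norm(s[1]-s[2]),'yaw',np.arctan2(-(s[2]-s[0])[0],(s[2]-s[0])[1]))
    # plane fits of mouth top: points above .045 near each holder
    for nm in('top0','scene0'):
        P=cloud(load(nm)).reshape(-1,3)
        e=np.array([np.cos(yaw),np.sin(yaw),0]);ey=np.array([-e[1],e[0],0]);o=w.mean(0);o[2]=0
        L=np.c_[(P-o)@e,(P-o)@ey,P[:,2]]
        for k in(-.08,0,.08):
            s=L[(abs(L[:,1]-k)<.04)&(abs(L[:,0])<.07)&(L[:,2]>.05)&(L[:,2]<.08)]
            a=s[:,0]; print(nm,k,len(s),'x',np.percentile(a,[1,50,99]),'y',np.percentile(s[:,1],[2,50,98]),'z',np.percentile(s[:,2],[2,50,98]))
E
python3 rack.py
python3 - <<'E'
from h import *
f=load('scene0')
cv2.imwrite('pics/rack1.png',cv2.resize(f['color'][215:310,325:440][:,:,::-1],None,fx=6,fy=6,interpolation=cv2.INTER_CUBIC))
E
```

```text
[[ 0.7161  0.1965  0.008 ]
 [ 0.7312 -0.0596  0.008 ]
 [ 0.5841 -0.0699  0.008 ]
 [ 0.5671  0.1873  0.008 ]]
len 0.2565749432677824 0.2577989178447007 0.1492782834968332 0.1474379362609951
yaw 0.06237971722548057 0.06583095117683993 [0.6496 0.0636 0.008 ]
0.012 [[ 0.7063 -0.0123]
 [ 0.7014  0.068 ]
 [ 0.6953  0.1479]] 0.08038241801592538 0.08020464482657066 yaw 0.0683305858482519
0.016 [[ 0.7048 -0.0122]
 [ 0.7     0.0677]
 [ 0.6939  0.1474]] 0.08008578728277789 0.07990867011986269 yaw 0.0683305858482519
top0 -0.08 201 x [-0.0545 -0.0091  0.0139] y [-0.104  -0.0782 -0.0563] z [0.0508 0.0712 0.0792]
top0 0 231 x [-0.0393 -0.0089  0.013 ] y [-0.0221  0.0013  0.0233] z [0.0507 0.0624 0.075 ]
top0 0.08 245 x [-0.0398 -0.0078  0.0125] y [0.0577 0.0801 0.1032] z [0.0505 0.0622 0.0748]
scene0 -0.08 365 x [-0.0473  0.0009  0.0184] y [-0.1042 -0.0953 -0.0565] z [0.0506 0.0651 0.0786]
scene0 0 287 x [-0.0357  0.0026  0.0185] y [-0.0237 -0.0044  0.0254] z [0.0503 0.059  0.0746]
scene0 0.08 268 x [-0.0362  0.0003  0.0168] y [0.0566 0.0748 0.1058] z [0.0502 0.0587 0.0742]
```

View pics/rack1.png

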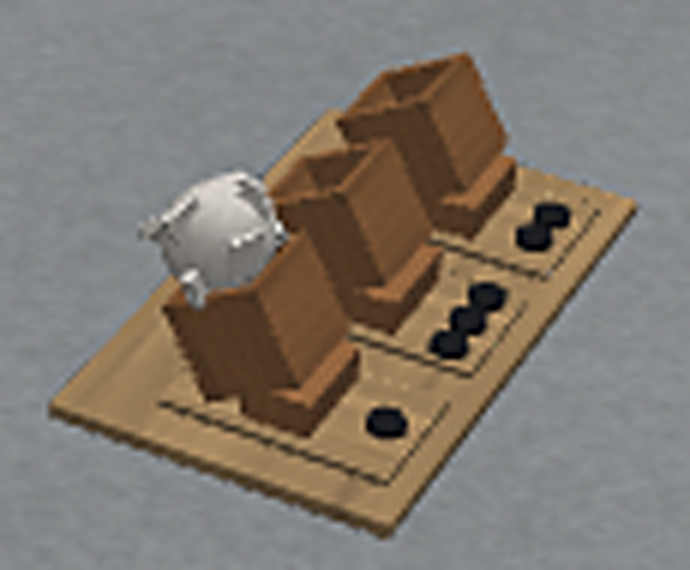

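The crops confirm the stud order. Scale and height checks also agree: holders are 80 mm apart, the wad centre is at z = 0.075, and the rack yaw is about 0.066. Pocket 1's floor is at about (0.656, -0.015). I'm moving to the wad.

arm_command(rows=[[70,[0.49,-0.97,0.1],[0,0,0.329]],[70,[0.49,-0.97,0.1],[0,0,0.329]],[70,[0.49,-0.97,0.1],[0,0,0.329]],[70,[0.49,-0.97,0.1],[0,0,0.329]],[70,[0.49,-0.97,0.1],[0,0,0.329]],[70,[0.49,-0.97,0.1],[0,0,0.329]],[70,[0.49,-0.97,0.1],[0,0,0.329]],[70,[0.49,-0.97,0.1],[0,0,0.329]],[70,[0.49,-0.97,0.1],[0,0,0.329]],[70,[0.49,-0.97,0.1],[0,0,0.329]]])

```text
time: 0.93
tool_pos: [0.4201, 0.2699, 0.2612]
tool_rot: [0.0, -0.031, 1.0, 0.0]
contact_force: [-0.5, 0.1, 0.4]
gripper_width: 0.82
grasp_force: 0.0
```

arm_command(rows=[[70,[0.523,-0.966,-0.1],[0.022,-0.333,0]],[70,[0.523,-0.966,-0.1],[0.022,-0.333,0]],[70,[0.523,-0.966,-0.1],[0.022,-0.333,0]],[70,[0.523,-0.966,-0.1],[0.022,-0.333,0]],[70,[0.523,-0.966,-0.1],[0.022,-0.333,0]],[70,[0.523,-0.966,-0.1],[0.022,-0.333,0]],[70,[0.523,-0.966,-0.1],[0.022,-0.333,0]],[70,[0.523,-0.966,-0.1],[0.022,-0.333,0]],[70,[0.523,-0.966,-0.315],[0.022,-0.333,0]],[70,[0.523,-0.966,-0.315],[0.022,-0.333,0]],[70,[0.523,-0.966,-0.315],[0.022,-0.333,0]],[70,[0.523,-0.966,-0.315],[0.022,-0.333,0]]])

```text
time: 1.93
tool_pos: [0.5751, -0.0167, 0.1645]
tool_rot: [0.257, -0.032, 0.966, 0.01]
contact_force: [0.6, 0.2, 0.6]
gripper_width: 0.822
grasp_force: 0.0
```

Run:
```python
from h import *
s=monitor.state();print(s['tool_pos'],s['tool_rot'],s['joint_pos'],s['time'])
from scipy.spatial.transform import Rotation as R
print(R.from_quat(np.roll(s['tool_rot'],-1)).as_matrix())
grab('wrist','w1')
```

```text
[ 0.57506597 -0.01671046  0.16445308] [ 0.25692613 -0.03236588  0.9658412   0.00960118] [-0.23122039 -0.33571027  2.13890652  0.19843433  0.84793142 -1.96328179] 1.9333
[[-0.86588283 -0.0674542   0.49567818]
 [-0.05758702  0.99772053  0.03517771]
 [-0.49692119  0.00191514 -0.86779356]]
```

View pics/w1.png

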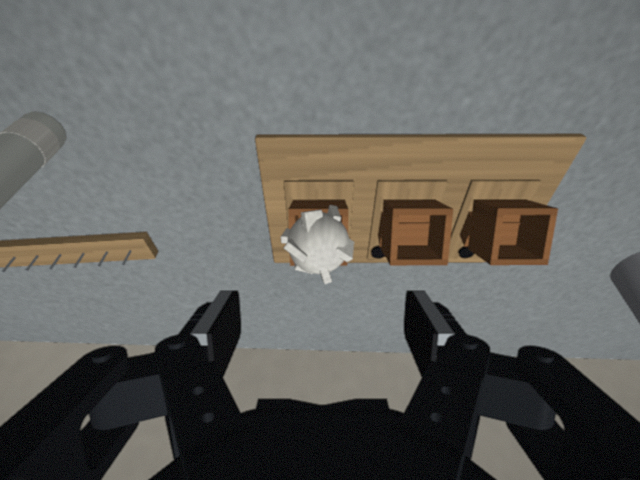

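Wrist view: the wad at (320,243) is centred between the fingers at x≈322, and the rack rows are level in the image, so the yaw is right. I'll cross-check positions with the wrist camera.

Run:
```python
from h import *
np.set_printoptions(precision=4,suppress=True)
from scipy.optimize import least_squares
f=load('w1');P=cloud(f)
s=P[215:275,285:350].reshape(-1,3);s=s[s[:,2]>.07]
print('wad',least_squares(lambda x:np.linalg.norm(s-x,axis=1)-.023,[.63,-.016,.075],loss='soft_l1',f_scale=.002).x,len(s))
from rack import ray
for n,c in dict(p3=[(389,206),(451,206),(451,263),(391,263)]).items():
    pass
e=np.array([.998,.066,0]);ey=np.array([-.066,.998,0])
for n,o in dict(p1=[.6556,-.0154],p3=[.6508,.0646],p2=[.6447,.1444]).items():
    o=np.array([*o,.028]);a=-.5*e+[0,0,.866];bx=.866*e+[0,0,.5]
    Q=P.reshape(-1,3)-o;L=np.c_[Q@bx,Q@ey,Q@a]
    m=(abs(L[:,2]-.040)<.003)&(abs(L[:,0])<.035)&(abs(L[:,1])<.035)
    k=L[m]; print(n,len(k),'x',np.percentile(k[:,0],[2,98]),'y',np.percentile(k[:,1],[2,98]),'mean z',k[:,2].mean())
print(monitor.state()['tool_pos'])
```

```text
wad [ 0.6305 -0.0171  0.0739] 3061
p1 428 x [-0.0222  0.0236] y [-0.0235  0.0231] mean z 0.03822019656888863
p3 1354 x [-0.0225  0.0227] y [-0.0227  0.0229] mean z 0.03837409253836028
p2 1356 x [-0.0218  0.0235] y [-0.023   0.0229] mean z 0.03814009127297794
[ 0.5764 -0.0169  0.1672]
```

arm_command(rows=[[70,[0.1,0,-0.18],[0,0,0]],[70,[0.1,0,-0.18],[0,0,0]],[70,[0.15,0,-0.26],[0,0,0]],[70,[0.197,0,-0.346],[0,0,0]],[70,[0.197,0,-0.346],[0,0,0]],[70,[0.197,0,-0.346],[0,0,0]]])

```text
time: 2.48
tool_pos: [0.636, -0.0171, 0.0635]
tool_rot: [0.259, -0.033, 0.965, 0.009]
contact_force: [-0.0, 0.3, 0.5]
gripper_width: 0.82
grasp_force: 0.0
```

Run:
```python
from h import *
s=monitor.state();print(s['tool_pos'],s['tool_rot'],s['contact_force'])
```

```text
[ 0.63603546 -0.01709975  0.0635115 ] [ 0.25890404 -0.03269973  0.96530802  0.00893649] [-0.01889968  0.28848809  0.49991264]
```

arm_command(rows=[[38,[0,0,0],[0,0,0]],[38,[0,0,0],[0,0,0]],[38,[0,0,0],[0,0,0]],[38,[0,0,0],[0,0,0]],[38,[0,0,0],[0,0,0]],[38,[0,0,0],[0,0,0]],[38,[-0.1,0,0.18],[0,0,0]],[38,[-0.2,0,0.35],[0,0,0]],[38,[-0.25,0,0.5],[0,0,0]],[38,[-0.25,0,0.5],[0,0,0]]])

```text
time: 3.32
tool_pos: [0.5597, -0.0181, 0.2154]
tool_rot: [0.26, -0.032, 0.965, 0.008]
contact_force: [1.9, 0.8, 1.2]
gripper_width: 0.502
grasp_force: 61.0
```

arm_command(rows=[[38,[-0.2,0.9,0],[-0.022,0.333,0]],[38,[-0.2,0.9,0],[-0.022,0.333,0]],[38,[-0.2,0.9,0],[-0.022,0.333,0]],[38,[-0.2,0.9,0],[-0.022,0.333,0]],[38,[-0.2,0.9,0],[-0.022,0.333,0]],[38,[-0.2,0.9,0],[-0.022,0.333,0]],[38,[-0.2,0.9,0],[-0.022,0.333,0]],[38,[-0.2,0.9,0],[-0.022,0.333,0]],[38,[-0.2,0.9,0],[-0.022,0.333,0]],[38,[-0.2,0.9,0],[-0.022,0.333,0]]])

```text
time: 4.15
tool_pos: [0.501, 0.2515, 0.2137]
tool_rot: [0.002, -0.033, 0.999, 0.0]
contact_force: [-0.5, -0.6, -0.3]
gripper_width: 0.504
grasp_force: 61.1
```

arm_command(rows=[[38,[-0.08,0.305,0],[0,0,0]],[38,[-0.08,0.305,0],[0,0,0]],[38,[-0.08,0.305,0],[0,0,0]],[38,[-0.08,0.305,-0.2],[0,0,0]],[38,[-0.08,0.305,-0.43],[0,0,0]],[38,[-0.08,0.305,-0.43],[0,0,0]],[38,[-0.08,0.305,-0.43],[0,0,0]],[60,[-0.08,0.305,-0.43],[0,0,0]],[60,[-0.08,0.305,-0.43],[0,0,0]],[60,[-0.08,0.305,-0.43],[0,0,0]],[60,[-0.08,0.305,-0.43],[0,0,0]],[60,[-0.08,0.305,0],[0,0,0]]])

```text
time: 5.15
tool_pos: [0.473, 0.3408, 0.1187]
tool_rot: [-0.006, -0.033, 0.999, -0.003]
contact_force: [-0.8, -0.5, -1.8]
gripper_width: 0.702
grasp_force: 0.0
```

arm_command(rows=[[60,[0,-0.3,0.43],[0,0,0]],[60,[0,-0.3,0.43],[0,0,0]],[60,[0,-0.3,0.43],[0,0,0]],[60,[0,-0.3,0.43],[0,0,0]],[60,[0,-1,0.43],[0,0,0]],[60,[0,-1,0.43],[0,0,0]],[60,[0,-1,0.43],[0,0,0]],[60,[0,-1,0.43],[0,0,0]],[60,[0,-1,0.43],[0,0,0]],[60,[0,-1,0.43],[0,0,0]],[60,[0,-1,0.43],[0,0,0]]])

```text
time: 6.07
tool_pos: [0.4775, 0.0412, 0.256]
tool_rot: [0.002, -0.031, 1.0, -0.0]
contact_force: [0.6, 0.6, 0.1]
gripper_width: 0.703
grasp_force: 0.0
```

Run:
```python
from h import *
print(monitor.state()['tool_pos'])
grab('wrist','w2');f=grab('top','top1');p=cloud(f)
c=f['color'].astype(int);m=(c.min(2)>170)
l=p[m&(np.hypot(p[...,0]-.477,p[...,1]-.343)<.08)];print(len(l),l.mean(0) if len(l) else '')
cv2.imwrite('pics/b1.png',cv2.resize(f['color'][150:350,70:340][:,:,::-1],None,fx=2.5,fy=2.5))
```

```text
[0.47747614 0.04121745 0.25596069]
0
```

View pics/b1.png

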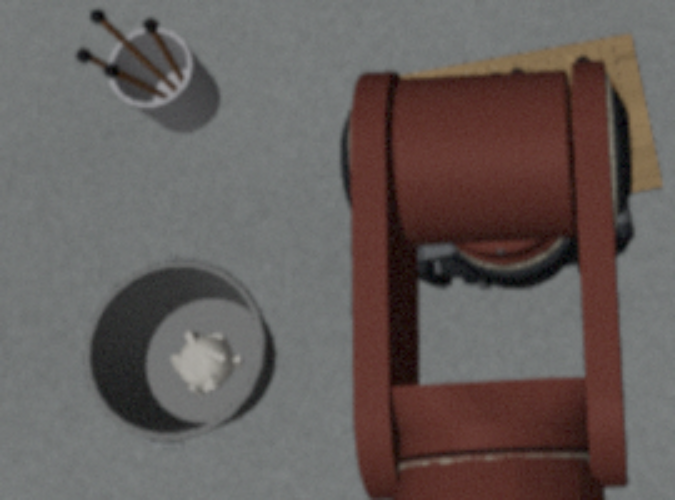

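The crop shows the wad lying on the bucket floor at (203,362). Next is the short bottle, with a wrist-camera refinement above it.

arm_command(rows=[[60,[-0.078,-0.654,-0.25],[0,0,0]],[60,[-0.078,-0.654,-0.25],[0,0,0]],[60,[-0.078,-0.654,-0.25],[0,0,0]],[60,[-0.078,-0.654,-0.25],[0,0,0]],[60,[-0.078,-0.654,-0.25],[0,0,0]],[60,[-0.078,-0.654,-0.25],[0,0,0]],[60,[-0.078,-0.654,-0.25],[0,0,0]],[60,[-0.078,-0.654,-0.25],[0,0,0]],[60,[-0.078,-0.654,-0.25],[0,0,0]]])

```text
time: 6.92
tool_pos: [0.4545, -0.1514, 0.1796]
tool_rot: [0.001, -0.034, 0.999, -0.0]
contact_force: [0.7, -0.2, -1.0]
gripper_width: 0.704
grasp_force: 0.0
```

```bash
cat > bot.py <<'E'
from h import *
import sys
from scipy.optimize import least_squares
from scipy.spatial.transform import Rotation as R
np.set_printoptions(precision=4,suppress=True)
c=np.array([float(a) for a in sys.argv[2:4]]);f=grab('wrist',sys.argv[1]);Q=cloud(f).reshape(-1,3)
s=Q[(np.hypot(*(Q[:,:2]-c).T)<.03)&(Q[:,2]>.012)&(Q[:,2]<.078)]
r=least_squares(lambda x:np.hypot(s[:,0]-x[0],s[:,1]-x[1])-.015,c,loss='soft_l1',f_scale=.002)
t=Q[(np.hypot(*(Q[:,:2]-c).T)<.02)]
tz=np.nanmax(t[:,2]);k=t[t[:,2]>tz-.006]
st=monitor.state();print('axis',r.x,len(s),'top z',tz,'cap mid',(k.min(0)+k.max(0))/2,k.mean(0));print(st['tool_pos'],st['tool_rot'],st['time'])
E
python3 bot.py w3 .454 -.155
```

```text
axis [ 0.4548 -0.1553] 555 top z 0.2804867311221202 cap mid [ 0.4364 -0.1638  0.2775] [ 0.4363 -0.1628  0.2776]
[ 0.4544 -0.1515  0.1796] [ 0.0008 -0.0345  0.9994 -0.0003] 6.9667
```

arm_command(rows=[[60,[0,-0.012,-0.445],[0,0,0]],[60,[0,-0.012,-0.445],[0,0,0]],[60,[0,-0.012,-0.445],[0,0,0]],[60,[0,-0.012,-0.445],[0,0,0]],[60,[0,-0.012,-0.445],[0,0,0]],[60,[0,-0.012,-0.445],[0,0,0]],[24,[0,-0.012,-0.445],[0,0,0]],[24,[0,-0.012,-0.445],[0,0,0]],[24,[0,-0.012,-0.445],[0,0,0]],[24,[0,-0.012,-0.445],[0,0,0]],[24,[0,-0.012,-0.445],[0,0,0]],[24,[0,-0.012,-0.445],[0,0,0]]])

```text
time: 7.97
tool_pos: [0.4556, -0.1571, 0.0482]
tool_rot: [0.002, -0.033, 0.999, -0.001]
contact_force: [-0.5, 3.0, 6.8]
gripper_width: 0.336
grasp_force: 58.4
```

arm_command(rows=[[24,[0,0,0.12],[0,0,0]],[24,[0,0,0.25],[0,0,0]],[24,[0,0,0.39],[0,0,0]],[24,[0,0,0.5],[0,0,0]],[24,[0.12,0.12,0.5],[0.022,-0.333,0]],[24,[0.24,0.24,0.5],[0.022,-0.333,0]],[24,[0.36,0.36,0.45],[0.022,-0.333,0]],[24,[0.47,0.46,0.4],[0.022,-0.333,0]],[24,[0.47,0.46,0.33],[0.022,-0.333,0]],[24,[0.47,0.46,0.3],[0.022,-0.333,0]],[24,[0.47,0.46,0.3],[0.022,-0.333,0]],[24,[0.47,0.46,0.3],[0.022,-0.333,0]]])

```text
time: 8.97
tool_pos: [0.5942, -0.0187, 0.1351]
tool_rot: [0.259, -0.032, 0.965, 0.008]
contact_force: [-0.5, 0.2, -0.7]
gripper_width: 0.332
grasp_force: 59.2
```

```bash
cat > held.py <<'E'
# fit held bottle's axis in pocket frame, from scene/top/wrist clouds
from h import *
import sys
from scipy.optimize import least_squares
from scipy.spatial.transform import Rotation as R
np.set_printoptions(precision=4,suppress=True)
PK={'1':[.656,-.0153,.028],'3':[.651,.0646,.028],'2':[.645,.1444,.028]}
e=np.array([.9978,.066,0]);ey=np.array([-.066,.9978,0]);a=-.5*e+[0,0,.866];bx=.866*e+[0,0,.5]
M=np.array([bx,ey,a])
def tool():
    s=monitor.state();T=R.from_quat(np.roll(s['tool_rot'],-1)).as_matrix()
    return s,T,M@(s['tool_pos']-PK[sys.argv[1]]),M@T
if __name__=='__main__':
    s,T,t,MT=tool();h=float(sys.argv[2])
    print('t',s['time'],'tcp',s['tool_pos'],'tcp in pocket',t,'tool z in pocket',MT[:,2],'tool y',MT[:,1],'grip',s['gripper_width'],s['grasp_force'],s['contact_force'])
    for cam in sys.argv[3:]:
        f=grab(cam,'%s_%d'%(cam,s['time']*100));P=cloud(f);col=f['color'].astype(int)
        L=(P.reshape(-1,3)-PK[sys.argv[1]])@M.T
        sz=t[2]-h # expected underside
        m=(np.hypot(L[:,0]-t[0],L[:,1]-t[1])<.022)&(L[:,2]>max(sz-.006,.042))&(L[:,2]<t[2]-.004)
        m&=(col.min(2).ravel()>60)
        k=L[m]
        if len(k)<30: print(cam,len(k));continue
        r=least_squares(lambda x:np.hypot(k[:,0]-x[0]-x[2]*(k[:,2]-sz),k[:,1]-x[1]-x[3]*(k[:,2]-sz))-.015,[t[0],t[1],0,0],loss='soft_l1',f_scale=.0015)
        print(cam,len(k),'underside xy',r.x[:2],'tilt',r.x[2:],'zmin',np.percentile(k[:,2],2),'exp',sz)
E
python3 held.py 1 .048 scene wrist
```

```text
t 8.9667 tcp [ 0.5942 -0.0187  0.1351] tcp in pocket [-0.      0.0007  0.1237] tool z in pocket [-0.0004  0.     -1.    ] tool y [-0.0004  1.      0.    ] grip 0.3320128706241475 59.24684330821037 [-0.512   0.1758 -0.7033]
scene 229 underside xy [-0.001   0.0028] tilt [ 0.0212 -0.0207] zmin 0.07756204096942113 exp 0.07573487180445548
wrist 1312 underside xy [0.0002 0.001 ] tilt [-0.002  -0.0247] zmin 0.07973595276367566 exp 0.07573487180445548
```

arm_command(rows=[[24,[0.029,-0.001,-0.05],[0,0,0]],[24,[0.058,0.001,-0.1],[0,0,0]],[24,[0.075,0.002,-0.13],[0,0,0]],[24,[0.092,0.004,-0.16],[0,0,0]],[24,[0.105,0.005,-0.18],[0,0,0]],[24,[0.1165,0.0055,-0.202],[0,0,0]],[24,[0.1165,0.0055,-0.202],[0,0,0]]])

```text
time: 9.65
tool_pos: [0.6297, -0.0176, 0.0744]
tool_rot: [0.259, -0.031, 0.965, 0.008]
contact_force: [-0.3, 1.1, -1.2]
gripper_width: 0.331
grasp_force: 59.2
```

```bash
python3 held.py 1 .048
```

```text
t 9.65 tcp [ 0.6297 -0.0176  0.0744] tcp in pocket [ 0.0003 -0.0006  0.0533] tool z in pocket [ 0.0005 -0.0005 -1.    ] tool y [ 0.0007  1.     -0.0005] grip 0.3306466085212228 59.24996003508568 [-0.328   1.0761 -1.2203]
```

arm_command(rows=[[24,[0.004,0.0,-0.007],[0,0,0]],[24,[0.007,0.0,-0.012],[0,0,0]],[24,[0.0085,0.0005,-0.0145],[0,0,0]],[24,[0.0085,0.0005,-0.0145],[0,0,0]],[24,[0.0085,0.0005,-0.0145],[0,0,0]]])

```text
time: 10.07
tool_pos: [0.6322, -0.0169, 0.0707]
tool_rot: [0.259, -0.032, 0.965, 0.008]
contact_force: [-0.5, -1.5, -0.4]
gripper_width: 0.333
grasp_force: 59.5
```

```bash
python3 held.py 1 .048
```

```text
t 10.0667 tcp [ 0.6322 -0.0169  0.0707] tcp in pocket [ 0.0007 -0.      0.0489] tool z in pocket [ 0.0016 -0.0004 -1.    ] tool y [-0.0002  1.     -0.0004] grip 0.3334330172816798 59.510220140218735 [-0.5482 -1.4748 -0.3605]
```

arm_command(rows=[[24,[0.002,0.0,-0.004],[0,0,0]],[24,[0.0045,0.0,-0.0075],[0,0,0]],[24,[0.0045,0.0,-0.0075],[0,0,0]],[24,[0.0045,0.0,-0.0075],[0,0,0]]])

```text
time: 10.4
tool_pos: [0.6344, -0.0168, 0.071]
tool_rot: [0.26, -0.032, 0.965, 0.008]
contact_force: [-13.4, -0.7, 16.9]
gripper_width: 0.335
grasp_force: 61.5
```

The bottle is on the floor, with about 21 N along the pocket axis. I'll release and withdraw along the axis.

arm_command(rows=[[24,[0,0,0],[0,0,0]],[50,[0,0,0],[0,0,0]],[50,[0,0,0],[0,0,0]],[50,[0,0,0],[0,0,0]],[50,[0,0,0],[0,0,0]],[50,[-0.05,-0.003,0.0866],[0,0,0]],[50,[-0.1,-0.006,0.173],[0,0,0]],[50,[-0.17,-0.01,0.295],[0,0,0]],[50,[-0.2,-0.01,0.4],[0,0,0]],[50,[-0.2,-0.01,0.5],[0,0,0]],[50,[-0.2,-0.01,0.5],[0,0,0]]])

```text
time: 11.32
tool_pos: [0.5765, -0.0206, 0.2273]
tool_rot: [0.266, -0.032, 0.963, 0.007]
contact_force: [0.7, -0.2, 0.2]
gripper_width: 0.583
grasp_force: 0.0
```

```bash
cat > chk.py <<'E'
# placed bottle vs pocket
import sys
from held import *
s,T,t,MT=tool();h=float(sys.argv[2]);print(s['time'],s['tool_pos'],s['tool_rot'])
for cam in sys.argv[3:]:
    f=grab(cam,'c%s_%d'%(cam,s['time']*100));L=(cloud(f).reshape(-1,3)-PK[sys.argv[1]])@M.T
    k=L[(np.hypot(L[:,0],L[:,1])<.025)&(L[:,2]>.044)&(L[:,2]<h-.004)]
    r=least_squares(lambda x:np.hypot(k[:,0]-x[0]-x[2]*k[:,2],k[:,1]-x[1]-x[3]*k[:,2])-.015,[0,0,0,0],loss='soft_l1',f_scale=.0015)
    q=L[(np.hypot(L[:,0],L[:,1])<.02)&(L[:,2]>.05)&(L[:,2]<.16)]
    print(cam,len(k),'underside',r.x[:2],'tilt',r.x[2:],'top s',np.percentile(q[:,2],[90,98]))
E
python3 chk.py 1 .082 wrist
```

```text
11.3167 [ 0.5765 -0.0206  0.2273] [ 0.2658 -0.0321  0.9635  0.0068]
wrist 1 underside [-0.0063  0.0011] tilt [-0.0005  0.0001] top s [0.083  0.0837]
```

arm_command(rows=[[60,[-0.355,-0.83,-0.06],[-0.022,0.342,0]],[60,[-0.355,-0.83,-0.06],[-0.022,0.342,0]],[60,[-0.355,-0.83,-0.06],[-0.022,0.342,0]],[60,[-0.355,-0.83,-0.06],[-0.022,0.342,0]],[60,[-0.355,-0.83,-0.06],[-0.022,0.342,0]],[60,[-0.355,-0.83,-0.06],[-0.022,0.342,0]],[60,[-0.355,-0.83,-0.06],[-0.022,0.342,0]],[60,[-0.355,-0.83,-0.06],[-0.022,0.342,0]],[60,[-0.355,-0.83,-0.06],[-0.022,0.342,0]],[60,[-0.355,-0.83,-0.06],[-0.022,0.342,0]],[60,[-0.355,-0.83,-0.06],[-0.022,0.342,0]]])

```text
time: 12.28
tool_pos: [0.467, -0.2676, 0.1992]
tool_rot: [-0.007, -0.034, 0.999, 0.001]
contact_force: [0.3, -0.1, -0.3]
gripper_width: 0.705
grasp_force: 0.0
```

```bash
python3 bot.py w4 .470 -.2705; python3 chk.py 1 .082 scene
```

```text
axis [ 0.471  -0.2708] 474 top z 0.29882692595753263 cap mid [ 0.4547 -0.2694  0.2958] [ 0.4569 -0.2695  0.2934]
[ 0.4671 -0.2675  0.1995] [-0.0072 -0.0338  0.9994  0.0005] 12.3333
12.3333 [ 0.4671 -0.2675  0.1995] [-0.0072 -0.0338  0.9994  0.0005]
scene 178 underside [0.0047 0.001 ] tilt [-0.1403 -0.015 ] top s [0.0827 0.084 ]
```

arm_command(rows=[[60,[0.0125,-0.0105,-0.1],[0.001,-0.009,0]],[60,[0.0125,-0.0105,-0.2],[0.001,-0.009,0]],[60,[0.0125,-0.0105,-0.3],[0.001,-0.009,0]],[60,[0.0125,-0.0105,-0.4],[0.001,-0.009,0]],[60,[0.0125,-0.0105,-0.505],[0.001,-0.009,0]],[60,[0.0125,-0.0105,-0.505],[0.001,-0.009,0]],[60,[0.0125,-0.0105,-0.505],[0.001,-0.009,0]],[24,[0.0125,-0.0105,-0.505],[0.001,-0.009,0]],[24,[0.0125,-0.0105,-0.505],[0.001,-0.009,0]],[24,[0.0125,-0.0105,-0.505],[0.001,-0.009,0]],[24,[0.0125,-0.0105,-0.505],[0.001,-0.009,0]],[24,[0.0125,-0.0105,-0.505],[0.001,-0.009,0]]])

```text
time: 13.38
tool_pos: [0.4724, -0.2729, 0.0515]
tool_rot: [0.002, -0.033, 0.999, -0.0]
contact_force: [-0.4, 2.3, 7.0]
gripper_width: 0.33
grasp_force: 58.6
```

arm_command(rows=[[24,[0,0,0.12],[0,0,0]],[24,[0,0,0.25],[0,0,0]],[24,[0,0,0.39],[0,0,0]],[24,[0,0,0.53],[0,0,0]],[24,[0.02,0.12,0.55],[0.022,-0.333,0]],[24,[0.04,0.25,0.55],[0.022,-0.333,0]],[24,[0.06,0.38,0.55],[0.022,-0.333,0]],[24,[0.1,0.5,0.55],[0.022,-0.333,0]],[24,[0.12,0.63,0.55],[0.022,-0.333,0]],[24,[0.15,0.75,0.55],[0.022,-0.333,0]],[24,[0.2,0.88,0.55],[0.022,-0.333,0]],[24,[0.2,0.88,0.55],[0.022,-0.333,0]]])

```text
time: 14.38
tool_pos: [0.5311, -0.0006, 0.2148]
tool_rot: [0.26, -0.037, 0.965, 0.011]
contact_force: [-0.1, -0.5, -0.9]
gripper_width: 0.334
grasp_force: 59.1
```

arm_command(rows=[[24,[0.05,0.13,0],[0,0,0]],[24,[0.1,0.26,0],[0,0,0]],[24,[0.15,0.39,0],[0,0,0]],[24,[0.178,0.47,-0.08],[0,0,0]],[24,[0.178,0.47,-0.2],[0,0,0]],[24,[0.178,0.47,-0.25],[0,0,0]],[24,[0.178,0.47,-0.25],[0,0,0]],[24,[0.178,0.47,-0.25],[0,0,0]]])

```text
time: 15.05
tool_pos: [0.5835, 0.1329, 0.1379]
tool_rot: [0.258, -0.032, 0.965, 0.009]
contact_force: [0.2, -0.6, -0.3]
gripper_width: 0.329
grasp_force: 59.3
```

```bash
python3 held.py 2 .0515 scene wrist
```

```text
t 15.05 tcp [0.5835 0.1329 0.1379] tcp in pocket [ 0.0012 -0.0074  0.1262] tool z in pocket [-0.0006  0.0013 -1.    ] tool y [0.0002 1.     0.0013] grip 0.32939652243414386 59.29238140583038 [ 0.1766 -0.5864 -0.2951]
scene 211 underside xy [ 0.0002 -0.005 ] tilt [ 0.0207 -0.0327] zmin 0.07663835479878493 exp 0.07469158491910963
wrist 1385 underside xy [ 0.0016 -0.0061] tilt [ 0.0019 -0.0318] zmin 0.07925845463322595 exp 0.07469158491910963
```

arm_command(rows=[[24,[-0.004,0.02,-0.0015],[0,0,0]],[24,[-0.004,0.02,-0.0015],[0,0,0]],[24,[-0.004,0.02,-0.0015],[0,0,0]]])

```text
time: 15.4
tool_pos: [0.5835, 0.1393, 0.1397]
tool_rot: [0.26, -0.032, 0.965, 0.009]
contact_force: [0.4, 0.1, 0.2]
gripper_width: 0.334
grasp_force: 59.3
```

```bash
python3 held.py 2 .0515 wrist
```

```text
t 15.4 tcp [0.5835 0.1393 0.1397] tcp in pocket [ 0.0024 -0.0011  0.1276] tool z in pocket [ 0.0034  0.0016 -1.    ] tool y [0.0002 1.     0.0016] grip 0.33436851602541623 59.29696440696716 [0.3958 0.0854 0.22  ]
wrist 1428 underside xy [0.0006 0.0004] tilt [ 0.0018 -0.033 ] zmin 0.07952285759149033 exp 0.0760744055647592
```

arm_command(rows=[[24,[0.029,0.002,-0.05],[0,0,0]],[24,[0.058,0.004,-0.1],[0,0,0]],[24,[0.075,0.005,-0.13],[0,0,0]],[24,[0.092,0.006,-0.16],[0,0,0]],[24,[0.105,0.007,-0.18],[0,0,0]],[24,[0.1165,0.0077,-0.202],[0,0,0]],[24,[0.1165,0.0077,-0.202],[0,0,0]]])

```text
time: 16.03
tool_pos: [0.6174, 0.1412, 0.076]
tool_rot: [0.258, -0.032, 0.966, 0.009]
contact_force: [-0.0, -0.2, -0.5]
gripper_width: 0.334
grasp_force: 59.3
```

```bash
python3 held.py 2 .0515
```

```text
t 16.0333 tcp [0.6174 0.1412 0.076 ] tcp in pocket [-0.     -0.0013  0.0554] tool z in pocket [-0.0011  0.0013 -1.    ] tool y [0.0004 1.     0.0013] grip 0.3342274403864988 59.29770112037659 [-0.0371 -0.2432 -0.5007]
```

arm_command(rows=[[24,[0.004,0.0,-0.007],[0,0,0]],[24,[0.0075,0.0005,-0.013],[0,0,0]],[24,[0.01,0.0005,-0.0175],[0,0,0]],[24,[0.01,0.0005,-0.0175],[0,0,0]],[24,[0.01,0.0005,-0.0175],[0,0,0]]])

```text
time: 16.45
tool_pos: [0.6212, 0.1417, 0.0738]
tool_rot: [0.26, -0.032, 0.965, 0.009]
contact_force: [-6.2, -0.1, 7.3]
gripper_width: 0.333
grasp_force: 60.4
```

arm_command(rows=[[24,[0.0015,0.0,-0.0025],[0,0,0]],[24,[0.0015,0.0,-0.0025],[0,0,0]],[24,[0.0015,0.0,-0.0025],[0,0,0]],[50,[0.0015,0,-0.0025],[0,0,0]],[50,[0.0015,0,-0.0025],[0,0,0]],[50,[0.0015,0,-0.0025],[0,0,0]],[50,[0,0,0],[0,0,0]],[50,[-0.05,-0.003,0.0866],[0,0,0]],[50,[-0.1,-0.006,0.173],[0,0,0]],[50,[-0.17,-0.01,0.295],[0,0,0]],[50,[-0.22,-0.01,0.4],[0,0,0]],[50,[-0.22,-0.01,0.5],[0,0,0]]])

```text
time: 17.45
tool_pos: [0.5526, 0.1387, 0.2231]
tool_rot: [0.259, -0.032, 0.965, 0.009]
contact_force: [0.8, 0.4, 0.1]
gripper_width: 0.585
grasp_force: 0.0
```

```bash
python3 chk.py 2 .08 scene wrist
```

```text
17.45 [0.5526 0.1387 0.2231] [ 0.2588 -0.0322  0.9653  0.0094]
scene 144 underside [0.0028 0.0029] tilt [-0.1069 -0.0283] top s [0.0924 0.1011]
wrist 0 underside [0. 0.] tilt [0. 0.] top s [0.0984 0.1034]
```

arm_command(rows=[[60,[0,-0.95,0.1],[-0.022,0.333,0]],[60,[0,-0.95,0.1],[-0.022,0.333,0]],[60,[0,-0.95,0.1],[-0.022,0.333,0]],[60,[0,-0.95,0.1],[-0.022,0.333,0]],[60,[0,-0.95,0.1],[-0.022,0.333,0]],[60,[0,-0.95,0.1],[-0.022,0.333,0]],[60,[0,-0.95,0.1],[-0.022,0.333,0]],[60,[0,-0.95,0.1],[-0.022,0.333,0]],[60,[0,-0.95,0.1],[-0.022,0.333,0]],[60,[0,-0.95,0.1],[-0.022,0.333,0]]])

```text
time: 18.38
tool_pos: [0.5544, -0.1462, 0.251]
tool_rot: [-0.001, -0.033, 0.999, 0.001]
contact_force: [-0.2, -0.2, -0.4]
gripper_width: 0.704
grasp_force: 0.0
```

Delta to (0.592, -0.232, 0.215) is (0.038, -0.086, -0.036).

arm_command(rows=[[60,[0.125,-0.286,-0.12],[0,0,0]],[60,[0.125,-0.286,-0.12],[0,0,0]],[60,[0.125,-0.286,-0.12],[0,0,0]],[60,[0.125,-0.286,-0.12],[0,0,0]],[60,[0.125,-0.286,-0.12],[0,0,0]]])

```text
time: 18.8
tool_pos: [0.592, -0.2308, 0.2147]
tool_rot: [-0.001, -0.033, 0.999, 0.002]
contact_force: [-0.2, 0.4, -0.2]
gripper_width: 0.7
grasp_force: 0.0
```

```bash
python3 bot.py w5 .592 -.232; python3 bot.py w6 .5735 -.314
```

```text
axis [ 0.5926 -0.2325] 387 top z 0.31475286746114645 cap mid [ 0.5771 -0.2334  0.3118] [ 0.5748 -0.2352  0.3127]
[ 0.5922 -0.2305  0.2157] [-0.0003 -0.0337  0.9994  0.0013] 18.85
axis [ 0.5744 -0.3145] 590 top z 0.12614561270539926 cap mid [ 0.574  -0.3142  0.1232] [ 0.5738 -0.3135  0.1229]
[ 0.5923 -0.2305  0.2164] [ 0.0002 -0.0339  0.9994  0.0009] 18.9
```

arm_command(rows=[[60,[0,-0.006,-0.1],[0,0,0]],[60,[0,-0.006,-0.2],[0,0,0]],[60,[0,-0.006,-0.3],[0,0,0]],[60,[0,-0.006,-0.4],[0,0,0]],[60,[0,-0.006,-0.505],[0,0,0]],[60,[0,-0.006,-0.505],[0,0,0]],[60,[0,-0.006,-0.505],[0,0,0]],[24,[0,-0.006,-0.505],[0,0,0]],[24,[0,-0.006,-0.505],[0,0,0]],[24,[0,-0.006,-0.505],[0,0,0]],[24,[0,-0.006,-0.505],[0,0,0]],[24,[0,-0.006,-0.505],[0,0,0]]])

```text
time: 19.9
tool_pos: [0.5943, -0.2346, 0.0683]
tool_rot: [0.003, -0.033, 0.999, -0.0]
contact_force: [-0.3, 2.7, 7.3]
gripper_width: 0.339
grasp_force: 59.1
```

arm_command(rows=[[24,[0,0,0.13],[0,0,0]],[24,[0,0,0.26],[0,0,0]],[24,[0,0,0.39],[0,0,0]],[24,[0,0,0.52],[0,0,0]],[24,[-0.02,0.12,0.55],[0.022,-0.333,0]],[24,[-0.04,0.25,0.55],[0.022,-0.333,0]],[24,[-0.06,0.38,0.55],[0.022,-0.333,0]],[24,[-0.073,0.5,0.55],[0.022,-0.333,0]],[24,[-0.073,0.63,0.55],[0.022,-0.333,0]],[24,[-0.073,0.75,0.55],[0.022,-0.333,0]],[24,[-0.073,0.87,0.55],[0.022,-0.333,0]],[24,[-0.073,0.98,0.55],[0.022,-0.333,0]]])

```text
time: 20.9
tool_pos: [0.5695, 0.0616, 0.2306]
tool_rot: [0.26, -0.032, 0.965, 0.009]
contact_force: [0.9, -0.7, -0.4]
gripper_width: 0.333
grasp_force: 59.3
```

Delta to (0.572, 0.0594, 0.167) is (0.0025, -0.002, -0.063).

arm_command(rows=[[24,[0.008,-0.007,-0.1],[0,0,0]],[24,[0.008,-0.007,-0.21],[0,0,0]],[24,[0.008,-0.007,-0.21],[0,0,0]],[24,[0.008,-0.007,-0.21],[0,0,0]],[24,[0.008,-0.007,-0.21],[0,0,0]]])

```text
time: 21.32
tool_pos: [0.5735, 0.0574, 0.1686]
tool_rot: [0.26, -0.032, 0.965, 0.009]
contact_force: [-0.4, 0.3, 0.4]
gripper_width: 0.331
grasp_force: 59.4
```

```bash
python3 held.py 3 .0665 scene wrist
```

```text
t 21.3167 tcp [0.5735 0.0574 0.1686] tcp in pocket [ 0.0029 -0.0021  0.1606] tool z in pocket [ 0.0032  0.0008 -1.    ] tool y [0.0007 1.     0.0008] grip 0.3310150508411431 59.409268498420715 [-0.4491  0.3124  0.435 ]
scene 315 underside xy [0.0019 0.0009] tilt [ 0.0067 -0.0333] zmin 0.09470311025330205 exp 0.09412358708166499
wrist 1735 underside xy [ 0.0019 -0.001 ] tilt [ 0.0044 -0.0224] zmin 0.09685772625004391 exp 0.09412358708166499
```

arm_command(rows=[[24,[0.015,0.005,-0.04],[0,0,0]],[24,[0.045,0.006,-0.09],[0,0,0]],[24,[0.07,0.008,-0.133],[0,0,0]],[24,[0.088,0.009,-0.164],[0,0,0]],[24,[0.105,0.01,-0.193],[0,0,0]],[24,[0.12,0.011,-0.22],[0,0,0]],[24,[0.132,0.012,-0.24],[0,0,0]],[24,[0.14,0.012,-0.254],[0,0,0]],[24,[0.14,0.012,-0.254],[0,0,0]]])

```text
time: 22.17
tool_pos: [0.6149, 0.0612, 0.09]
tool_rot: [0.259, -0.032, 0.965, 0.009]
contact_force: [-0.2, -0.7, -1.7]
gripper_width: 0.337
grasp_force: 59.4
```

```bash
python3 held.py 3 .0665
```

```text
t 22.1667 tcp [0.6149 0.0612 0.09  ] tcp in pocket [-0.0004 -0.001   0.0718] tool z in pocket [ 0.0001  0.0014 -1.    ] tool y [0.0006 1.     0.0014] grip 0.33749590169567895 59.40753221511841 [-0.1869 -0.7288 -1.6977]
```

arm_command(rows=[[24,[0.004,0.0,-0.007],[0,0,0]],[24,[0.0075,0.0005,-0.013],[0,0,0]],[24,[0.01,0.0005,-0.0175],[0,0,0]],[24,[0.01,0.0005,-0.0175],[0,0,0]],[24,[0.01,0.0005,-0.0175],[0,0,0]]])

```text
time: 22.58
tool_pos: [0.6201, 0.0605, 0.089]
tool_rot: [0.262, -0.032, 0.964, 0.008]
contact_force: [-6.8, -4.4, 9.9]
gripper_width: 0.331
grasp_force: 59.6
```

arm_command(rows=[[24,[0.002,0.0,-0.0035],[0,0,0]],[24,[0.002,0.0,-0.0035],[0,0,0]],[24,[0.002,0.0,-0.0035],[0,0,0]]])

```text
time: 22.83
tool_pos: [0.6209, 0.0605, 0.0892]
tool_rot: [0.262, -0.032, 0.964, 0.008]
contact_force: [-13.8, -5.7, 18.6]
gripper_width: 0.334
grasp_force: 61.2
```

```bash
python3 held.py 3 .0675; python3 chk.py 3 .102 scene
```

```text
t 22.8333 tcp [0.6209 0.0605 0.0892] tcp in pocket [ 0.0043 -0.0021  0.0681] tool z in pocket [ 0.0071 -0.001  -0.9999] tool y [-0.0016  1.     -0.0011] grip 0.33448299601253384 61.191219091415405 [-13.774   -5.7245  18.5738]
22.8333 [0.6209 0.0605 0.0892] [ 0.2621 -0.0325  0.9644  0.0079]
scene 225 underside [-0.0006 -0.0058] tilt [0.0652 0.0728] top s [0.1399 0.1551]
```

arm_command(rows=[[50,[0,0,0],[0,0,0]],[50,[0,0,0],[0,0,0]],[50,[0,0,0],[0,0,0]],[50,[0,0,0],[0,0,0]],[50,[-0.05,-0.003,0.0866],[0,0,0]],[50,[-0.1,-0.006,0.173],[0,0,0]],[50,[-0.17,-0.01,0.295],[0,0,0]],[50,[-0.22,-0.01,0.38],[0,0,0]],[50,[-0.3,-0.01,0.5],[0,0,0]],[50,[-0.3,-0.01,0.5],[0,0,0]],[50,[-0.3,-0.01,0.5],[0,0,0]]])

```text
time: 23.8
tool_pos: [0.5291, 0.0587, 0.2385]
tool_rot: [0.263, -0.032, 0.964, 0.009]
contact_force: [0.8, 0.0, 0.5]
gripper_width: 0.586
grasp_force: 0.0
```

```bash
python3 chk.py 1 .082 scene wrist;python3 chk.py 2 .08 scene wrist;python3 chk.py 3 .102 scene wrist; cp pics/cwrist_*.png /tmp
python3 - <<'E'
import cv2,glob
from h import *
s=monitor.state()['time']
a=cv2.imread(sorted(glob.glob('pics/cscene_*.png'),key=lambda n:int(n.split('_')[-1][:-4]))[-1])
b=cv2.imread(sorted(glob.glob('pics/cwrist_*.png'),key=lambda n:int(n.split('_')[-1][:-4]))[-1])
A=cv2.resize(a[150:310,320:480],(400,400));B=cv2.resize(b[60:380,200:520],(400,400))
cv2.imwrite('pics/fin.png',np.hstack([A,B]))
E
```

```text
23.8 [0.5291 0.0587 0.2385] [ 0.2628 -0.0322  0.9643  0.009 ]
scene 176 underside [ 0.0045 -0.0001] tilt [-0.1409  0.0004] top s [0.0826 0.0843]
wrist 251 underside [ 0.002  -0.0007] tilt [-0.1229 -0.0146] top s [0.0828 0.0836]
23.9 [0.5279 0.0587 0.2331] [ 0.2585 -0.032   0.9654  0.0094]
scene 145 underside [0.0051 0.0028] tilt [-0.1394 -0.0222] top s [0.0933 0.101 ]
wrist 207 underside [0.002  0.0004] tilt [-0.1173 -0.0045] top s [0.0965 0.1031]
24.0 [0.5276 0.0587 0.2312] [ 0.2569 -0.0319  0.9659  0.0095]
scene 266 underside [0.0061 0.0002] tilt [-0.1902  0.0005] top s [0.1147 0.1232]
wrist 0 underside [0. 0.] tilt [0. 0.] top s [0.1243 0.1253]
```

View pics/fin.png

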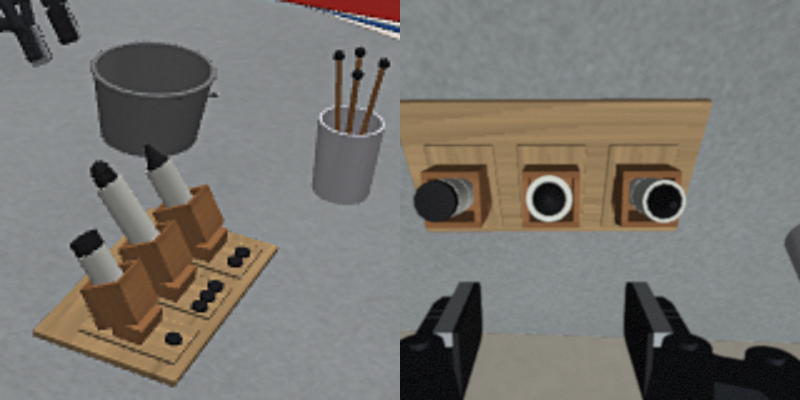

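The final picture shows short at (87,240), tall at (105,175) and mid at (155,160), each seated cap up in its own pocket (left panel). The gripper is clear of everything.

```bash
python3 -c "
from plant import manip
print(manip.job_done())"
```

```text
the job is handed in; nothing more can be done
None
```

I handed the job in at about 24 s. Camera checks show the wad in the bucket and the short, middle and tall bottles on the floors of the one-, two- and three-stud pockets, cap up; `job_done()` returned no verdict.

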